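# Lay the stock cartons down for scanning

## Task

Three cardboard cartons stand on end in a row along one edge of the taped outline on the stockroom bench. Push the two taller ones near the top so that each topples forward and lies flat inside the outline, label side up, side by side; do not pick them up (their bottom flaps are loose). Leave the shortest carton standing where it is and the other things on the bench where they are.

Things in the scene. Friction and masses are not known exactly. Their poses are not given: they have to be found in the camera images.
- outline: rectangle of 12 mm white tape on a dark mat, flush with the bench (no height); inside it measures 230 mm along its x and 360 mm along its y. Origin: its centre, on the bench; its x is level and points the way the cartons have to fall, from the row of cartons into the outline. The cartons stand in a row along its y about 115 mm apart, across the tape of its -x edge, in any order. The mat reaches 38 mm past the tape on the x sides and 28 mm on the y sides
- tall: 160 mm high closed cardboard carton, 45 mm deep (its x) and 60 mm wide (its y), standing on end; the tallest of the three. Loose, 0.2 to 0.6 kg. Origin: centre of its underside; z up along its height; +x is its level front side, which faces into the outline; a blank white label is on the back (-x) side
- middle: 125 mm high closed cardboard carton, 45 mm deep (its x) and 60 mm wide (its y), standing on end; the middle-height of the three. Loose, 0.2 to 0.6 kg. Origin: centre of its underside; z up along its height; +x is its level front side, which faces into the outline; a blank white label is on the back (-x) side
- tall_foot (a point): middle of the bottom front edge of the tallest carton (22.5 mm ahead of its origin along its +x): the edge over which it tips
- tall_head (a point): middle of the top front edge of the tallest carton, 160 mm above tall_foot
- middle_foot (a point): middle of the bottom front edge of the middle-height carton (22.5 mm ahead of its origin): the edge over which it tips
- middle_head (a point): middle of the top front edge of the middle-height carton, 125 mm above middle_foot
- short: 85 mm high carton of the same make, 45 by 60 mm, the shortest of the row; to be left standing. Origin: centre of its underside, z up
- jar: glass jar with steel lid, 60 mm across, 85 mm high, standing beside the outline on its +y side. Loose. Origin: centre of its underside, z up
- can: can, 66 mm across, 120 mm high, standing beside the outline on its -y side. Loose. Origin: centre of its underside, z up
- screwdriver: screwdriver lying beyond the outline's far (+x) edge. Loose
- wrench: wrench lying beyond the outline's far (+x) edge. Loose
- tape_roll: roll of grey tape, 68 mm across, 22 mm high, lying flat behind the row of cartons. Loose
Not all that is in view belongs to the job. What is shaped like the middle but green is not meant. What is shaped like the tall but blue or pink is not meant.

How it is judged:
By the outcome, as a careful person would: the job done as asked, in the order asked, and still so for the second after the job is handed in, with the robot touching nothing.
It also fails if it takes over 45 s, if anything falls off the work surface, if the arm or the gripper's body presses on something with over 40 N, if the wrist force passes 120 N, or if a joint passes its speed limit or range.

## Robot

A 7-joint arm with a two-finger parallel gripper is mounted at the origin on the work surface. World frame = base frame: x ahead of the robot, y to its left, z up, the work surface at z = 0. Lengths are in m, angles in rad, forces in N, time in s.
With the tool pointing down it reaches from about 0.4 to 0.9 m from the base axis. Payload 5.5 kg.
Tool frame: the origin (TCP) lies midway between the tips of the shut fingers; the grasp point (between the pads) lies 19 mm behind it; z points along the fingers, y is the line along which they close (so a half turn about z gives the same grasp; the last joint's range is limited). The gripper opens to 92 mm and grips with 3 to 60 N. Pads are 19 mm wide; open, the fingers measure 130 mm over their backs; the gripper's body (75 mm by 190 mm) begins 47 mm behind the grasp point.
Start: joints at [1.439, 0.501, -0.427, 1.55, 0.221, 1.138, -0.21], TCP at [0.25, -0.6, 0.227] pointing down, gripper open.
Joint ranges: [-2.88, 2.88], [-0.31, 2.03], [-1.54, 1.56], [0.2, 2.42], [-1.41, 4.55], [0.19, 2.02], [-2.57, 2.57]. Speed limits (rad/s): [2.57, 2.57, 3.14, 3.14, 3.14, 3.14, 3.14].

## Interface

Orientations are given as a rotation vector (axis times angle).
In Python, from plant import r, optics, order gives the robot as it stands. The module is installed in compiled form; this text tells all that it offers.
- The arm moves only by the tool jog_arm, never from a script. Its argument "moves" is a list of rows, each an object of numbers: "jaw": the opening, from 0 (shut) to 1 (fully open); "tx", "ty", "tz": the shift along the tool's x, y, z in m; "roll": the turn about the tool's z in degrees. A call has 1 to 5 rows; each row shifts and turns the commanded pose from where the row before left it, along the tool's axes as they then stand; what a row does not reach is not made up. A row lasts 1/8 s, in which the tool goes at most 62.5 mm and 10.7 degrees, less where a joint would pass 70% of its speed; a pose out of reach is approached as far as the arm can. A call with a gripper value outside its range is refused whole. The fingers move at their own pace and stop on an object; "grip_force" is the grip in N (left out, the last holds). Time passes only in rows, so rows that do not move let the fingers close. It gives the time, the measured TCP pose, the force, the opening and the grip force at its end, in the units of the state.
- r.state(): the state, without advancing time (a new reading comes with each control period).
- optics.grab_frame(name): name is "scene" or "top"; returns a dict with "pixels" (420x560x3 uint8, red, green, blue), "z_map" (420x560 float32, m along the optical axis (not along the pixel's ray), 0 where there is no reading), "vertical_fov" (degrees; the focal length in pixels is half the picture's height over the tangent of half this angle, whatever the lens; pixels are square), "cx", "cy" (the principal point, pixels), "k1" (the pictures are not rectified: a ray, as slopes to the right and down, at radius r is drawn at 1 + k1 r^2 times it, then the intrinsics apply), "origin" and "rotation" of the camera in the world. Camera axes: x right, y down, z forward; pixel columns grow to the right and rows downward; lengths in m; the calibration is good to about 2 mm. A picture is of the moment at which its call begins.
- order.job_done(): hands the job in; it is judged then, once.
The state is a dict: "time_s": time; "q": joint angles; "joint_vel": joint speeds; "joint_torque": joint torques, N m; "position": TCP position; "eef_rot": TCP orientation; "force": force on the tool from outside, world axes, zero at the start; "torque": the same for the moment, N m; "opening": opening from 0.0 (shut) to 1.0 (fully open); "finger_force": force on a finger pad.
Only numpy, scipy, OpenCV 4.12 (cv2) and the standard library are available. Lean on these libraries where they do the work, as an engineer would, in place of code of your own. Each camera call takes 0.05 s, during which the arm holds its last target. There are 200 camera calls.

## Working session

There is one attempt and no reset: what is moved stays moved. The work goes in short steps, Python scripts to look and compute and a tool call to move; the robot and the scene stay as the last step left them, time stands still between calls to the robot, and variables do not carry over. Pictures are saved under pics/ and viewed, at most 10 in all, crops included, and the job is handed in when it is done.

Besides the shell and the picture viewer there is one more tool, called after "Request:" by a JSON object that holds its "op" and its "data". jog_arm: Moves the arm, as the interface text tells. Its arguments: {"type":"object","properties":{"moves":{"type":"array"},"grip_force":{"type":"number"}},"required":["moves"]}

```bash
mkdir -p pics; cat > h.py <<'E'
import numpy as np, cv2
from plant import r, optics, order
def grab(n):
    f=optics.grab_frame(n); h,w=f['z_map'].shape
    fl=h/2/np.tan(np.radians(f['vertical_fov'])/2)
    u,v=np.meshgrid(np.arange(w),np.arange(h))
    a=(u-f['cx'])/fl; b=(v-f['cy'])/fl
    x,y=a.copy(),b.copy()
    for _ in range(15):
        s=1+f['k1']*(x*x+y*y); x,y=a/s,b/s
    z=f['z_map']; P=np.stack([x*z,y*z,z],-1)@np.array(f['rotation']).T+np.array(f['origin'])
    P[z==0]=np.nan
    return f['pixels'],P,f
E
python3 - <<'E'
from h import *
for n in('scene','top'):
    p,P,f=grab(n); cv2.imwrite(f'pics/{n}0.png',cv2.resize(p[...,::-1],(784,588))); np.savez(f'{n}0.npz',p=p,P=P)
    print(n,f['origin'],f['k1'],f['vertical_fov'])
s=r.state(); print(s['time_s'],s['position'],s['eef_rot'])
E
```

```text
Traceback (most recent call last):
  File "h.py", line 11, in grab
    z=f['z_map']; P=np.stack([x*z,y*z,z],-1)@np.array(f['rotation']).T+np.array(f['origin'])
                    ~~~~~~~~~~~~~~~~~~~~~~~~~~~~~~~~~~~~~~~~~~~~~~~~~~^~~~~~~~~~~~~~~~~~~~~~
ValueError: operands could not be broadcast together with shapes (420,560) (3,)
```

```bash
sed -i "s/np.array(f\['rotation'\]).T/cv2.Rodrigues(np.array(f['rotation'],float))[0].T/" h.py
python3 - <<'E'
from h import *
for n in('scene','top'):
    p,P,f=grab(n); cv2.imwrite(f'pics/{n}0.png',cv2.resize(p[...,::-1],(784,588))); np.savez(f'{n}0.npz',p=p,P=P)
    print(n,f['origin'],f['rotation'],f['k1'],f['vertical_fov'])
s=r.state(); print(s['time_s'],s['position'],s['eef_rot'])
E
```

```text
scene [1.14690789 0.42738501 0.87034962] [-1.18314163 -2.3457548   0.95604651] -0.05920308150782449 45.089811605061406
top [ 0.36195896 -0.02412061  0.93676309] [-2.01583924  2.19859498 -0.23769801] -0.10672287072201429 55.49289856502547
0.15 [ 0.24979881 -0.59949001  0.22590023] [-3.07906415e+00 -6.15919735e-01  3.35556528e-04]
```

View pics/scene0.png

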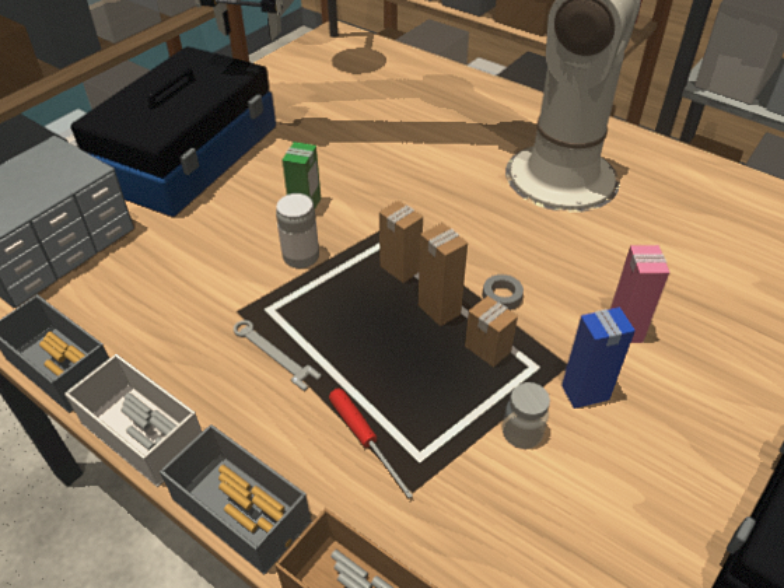

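View pics/top0.png

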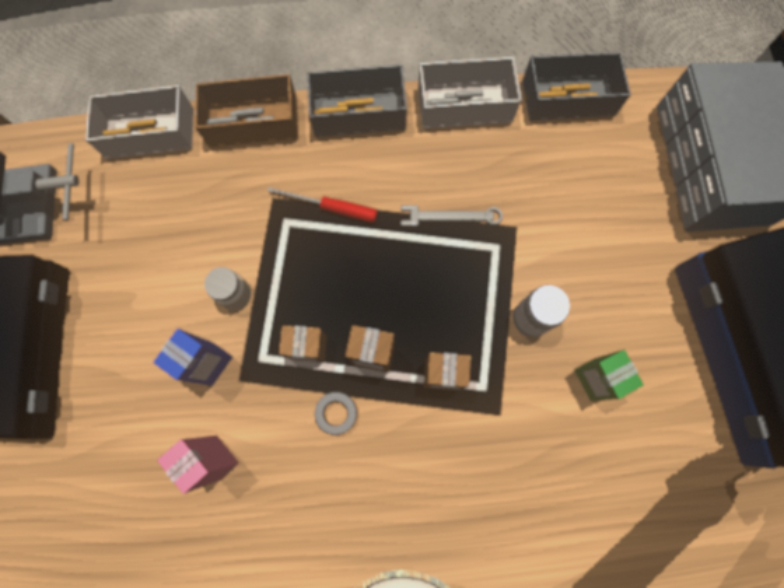

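Scene view (784×588): brown cartons are middle (400,240), tall (442,272) and short (492,330). Look-alikes not meant: green (302,178), blue (598,355) and pink (645,290). In the top view, middle is at (449,370), tall at (370,346) and short at (300,342). The tape roll is at (336,413) behind tall and short, the can at (543,312) and the jar at (227,290).

```bash
python3 - <<'E'
from h import *
d=np.load('top0.npz'); p,P=d['p'],d['P']
hsv=cv2.cvtColor(p,cv2.COLOR_RGB2HSV); g=p.min(-1)
k=560/784
vv,uu=np.mgrid[:420,:560]
# white tape
roi=(uu>175)&(uu<370)&(vv>145)&(vv<290)
dark=roi&(p.max(-1)<60)&(np.abs(P[...,2])<.012)
w=roi&(g>130)&(np.abs(P[...,2])<.012)&(hsv[...,1]<60)
n,l,st,_=cv2.connectedComponentsWithStats(w.astype(np.uint8))
hull=cv2.convexHull
m=cv2.morphologyEx(w.astype(np.uint8),cv2.MORPH_CLOSE,np.ones((3,3)))
print(n,st[:8].tolist())
m=np.isin(l,[i for i in range(1,n) if st[i,4]>15])
q=P[m][:,:2]; R=cv2.minAreaRect((q*1000).astype(np.float32)); print('tape rect',R, cv2.boxPoints(R).tolist())
print('bench z',np.nanmedian(P[dark][:,2]))
c,sz,_=R; b=cv2.boxPoints(R)
# long dir = y
e=[b[1]-b[0],b[2]-b[1]]; e.sort(key=np.linalg.norm); ex=e[0]/np.linalg.norm(e[0]); ex*=np.sign(ex[0]); ey=np.array([-ex[1],ex[0]])
print('yaw',np.degrees(np.arctan2(ex[1],ex[0])))
np.savez('fr.npz',c=c,ex=ex,ey=ey)
for s in('top','scene'):
    d=np.load(s+'0.npz');p,P=d['p'],d['P']
    L=np.stack([(P[...,:2]*1000-c)@ex,(P[...,:2]*1000-c)@ey],-1)
    near=(np.abs(L[...,0]+115)<75)&(np.abs(L[...,1])<185)
    for nm,h in(('tall',160),('mid',125),('short',85)):
        m=near&(np.abs(P[...,2]*1000-h)<5)
        n,l,st,_=cv2.connectedComponentsWithStats(m.astype(np.uint8)); i=1+np.argmax(st[1:,4]); m=l==i
        R=cv2.minAreaRect((L[m]).astype(np.float32)); print(s,nm,m.sum(),np.round(R[0],1),np.round(R[1],1),round(R[2],1),'world',np.round(P[m].mean(0),4))
    for nm,lo,hi,cen in(('jar',75,95,(0,230)),('can',110,130,(0,-230)),('roll',14,30,(-190,0))):
        m=(P[...,2]*1000>lo)&(P[...,2]*1000<hi)&(np.hypot(L[...,0]-cen[0],abs(L[...,1])-abs(cen[1]))<(90))
        if nm!='roll': m&=(np.sign(L[...,1])==np.sign(cen[1]))
        if m.sum(): print(s,nm,m.sum(),np.median(L[m],0),L[m].min(0),L[m].max(0))
d=np.load('scene0.npz')
cv2.imwrite('pics/crop.png',cv2.resize(d['p'][120:280,240:400,::-1],None,fx=3.6,fy=3.6))
E
```

```text
6 [[0, 0, 560, 420, 232528], [287, 147, 72, 14, 420], [351, 148, 7, 4, 7], [185, 156, 172, 123, 2038], [227, 259, 20, 7, 98], [275, 266, 23, 7, 109]]
tape rect ((579.3822021484375, -20.500350952148438), (386.8531494140625, 316.1180725097656), 77.79218292236328) [[383.9957275390625, -176.13011169433594], [692.9654541015625, -242.97584533691406], [774.7686767578125, 135.12940979003906], [465.7989501953125, 201.9751434326172]]
bench z 0.0011559449094696306
yaw -12.207815
top tall 699 [-124.4    0.7] [59.7 45.9] 86.7 world [0.4579 0.0059 0.1608]
top mid 675 [-141.2 -116.3] [46.5 60.3] 2.7 world [ 0.4166 -0.104   0.1256]
top short 597 [-123.9  111.5] [46.5 60.9] 3.2 world [0.4817 0.1145 0.0857]
top jar 460 [-49.61069493 251.32986309] [-75.25876603 226.81451787] [-22.25988947 278.39768383]
top can 675 [ -27.96186019 -255.91180354] [ -56.81595711 -286.05974579] [   3.34519448 -224.85535792]
top roll 469 [-222.59030492   45.00635895] [-257.69965675  -29.90707606] [-113.45280678   81.3695208 ]
scene tall 427 [-122.4    4.1] [61.9 47.9] 83.9 world [0.462  0.0105 0.1593]
scene mid 364 [-139.5 -113.4] [49.2 62.8] 0.5 world [ 0.4211 -0.1     0.1239]
scene short 499 [-122.6  115. ] [48.  62.3] 2.5 world [0.4856 0.1192 0.0851]
scene jar 581 [-44.88150983 257.92805107] [-74.83369964 229.44906313] [-20.8531969  282.68311141]
scene can 411 [ -21.96364102 -249.34934104] [ -55.36636464 -284.13003812] [   6.32584401 -218.94439032]
scene roll 447 [-210.06994747   38.52323662] [-259.65147646  -28.58157702] [-100.2761245   85.0816545]
```

View pics/crop.png

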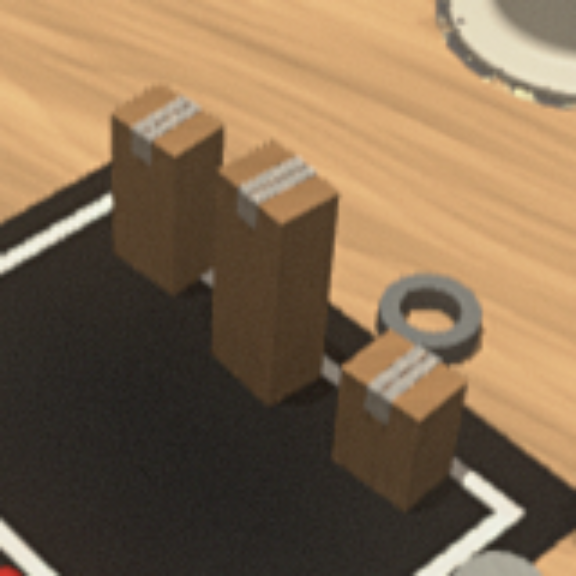

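The crop confirms middle (165,150), tall (275,185) and short (400,380), all plain brown. The tape fit picked up the wrench, so I'll refit it.

```bash
python3 - <<'E'
from h import *
d=np.load('top0.npz'); p,P=d['p'],d['P']
hsv=cv2.cvtColor(p,cv2.COLOR_RGB2HSV); vv,uu=np.mgrid[:420,:560]
w=(uu>175)&(uu<370)&(vv>145)&(vv<290)&(p.min(-1)>130)&(np.abs(P[...,2])<.012)&(hsv[...,1]<60)
n,l,st,_=cv2.connectedComponentsWithStats(w.astype(np.uint8))
q=P[np.isin(l,[3,4,5])][:,:2]*1000
R=cv2.minAreaRect(q.astype(np.float32)); print('tape',R)
c=np.array(R[0]); b=cv2.boxPoints(R)
e=sorted([b[1]-b[0],b[2]-b[1]],key=np.linalg.norm); ex=e[0]/np.linalg.norm(e[0]); ex*=np.sign(ex[0]); ey=np.array([-ex[1],ex[0]])
print('yaw',np.degrees(np.arctan2(ex[1],ex[0])),ex); np.savez('fr.npz',c=c,ex=ex,ey=ey)
for s in('top','scene'):
    d=np.load(s+'0.npz');p,P=d['p'],d['P']
    L=np.stack([(P[...,:2]*1000-c)@ex,(P[...,:2]*1000-c)@ey],-1)
    near=(np.abs(L[...,0]+100)<75)&(np.abs(L[...,1])<185)
    for nm,h in(('tall',160),('mid',125),('short',85)):
        m=near&(np.abs(P[...,2]*1000-h)<5)
        n,l,st,_=cv2.connectedComponentsWithStats(m.astype(np.uint8)); m=l==1+np.argmax(st[1:,4])
        R=cv2.minAreaRect((L[m]).astype(np.float32)); print(s,nm,np.round(R[0],1),np.round(R[1],1),round(R[2],1))
st=r.state(); Rt=cv2.Rodrigues(np.array(st['eef_rot']))[0]; print(Rt.round(3)); print('tcp in L',(np.array(st['position'][:2])*1000-c)@np.c_[ex,ey])
E
```

```text
tape ((549.8993530273438, -13.950729370117188), (386.7542724609375, 256.42559814453125), 77.6727294921875)
yaw -12.327272 [ 0.97694415 -0.21349543]
top tall [-94.2   0.3] [59.7 45.9] 86.8
top mid [-110.8 -116.7] [46.5 60.3] 2.9
top short [-94.  111.2] [46.5 60.9] 3.4
scene tall [-92.2   3.8] [61.9 47.9] 84.0
scene mid [-109.1 -113.8] [49.2 62.8] 0.7
scene short [-92.6 114.7] [48.  62.3] 2.7
[[ 0.923  0.385 -0.001]
 [ 0.385 -0.923  0.001]
 [ 0.    -0.002 -1.   ]]
tcp in L [-168.17150597 -636.10927075]
```

```bash
cat >> h.py <<'E'
F=np.load('fr.npz') if __import__('os').path.exists('fr.npz') else None
def W(x,y,z): return np.r_[(F['c']+F['ex']*x+F['ey']*y)/1000,z/1000]
def tell(yaw=None,*targets):
    s=r.state(); p=np.array(s['position']); R=cv2.Rodrigues(np.array(s['eef_rot'],float))[0]
    yw=np.degrees(np.arctan2(R[1,0],R[0,0]))
    print('t',round(s['time_s'],2),'tcp',p.round(4),'L',((p[:2]*1000-F['c'])@np.c_[F['ex'],F['ey']]).round(1),'yaw',yw.round(2),'F',np.round(s['force'],1),'open',s['opening'])
    if yaw is not None: print('roll',round(yw-yaw,2))
    for t in targets: print(t,'tool shift mm',(R.T@(W(*t)-p)*1000).round(1))
E
python3 - <<'E'
from h import *
tell(-16,(-155,2,280))
P=np.concatenate([np.load(s+'0.npz')['P'].reshape(-1,3) for s in('top','scene')])
a=np.array([.25,-.6]);b=W(-155,2,0)[:2];print(b)
t=np.clip((P[:,:2]-a)@(b-a)/((b-a)@(b-a)),0,1); dd=np.linalg.norm(P[:,:2]-a-t[:,None]*(b-a),axis=1)
for lo in np.arange(0,1,.2):
    m=(t>=lo)&(t<lo+.2)&(dd<.12); print(lo,m.sum(),np.nanpercentile(P[m,2],99) if m.sum() else None)
E
```

```text
t 0.15 tcp [ 0.2498 -0.5995  0.2259] L [-168.2 -636.1] yaw 22.62 F [-0.2  0.3  0.2] open 0.9995244427720158
roll 38.62
(-155, 2, 280) tool shift mm [ 376.4 -515.6  -53.3]
[0.3989     0.02109495]
0.0 13573 0.3072789563735716
0.2 6240 0.12564430543483007
0.4 9348 0.12717202894562127
0.6000000000000001 7511 0.12609064413888182
0.8 9461 0.16179597853129696
```

Request:
{"op": "jog_arm", "data": {"moves": [{"jaw": 0,"tz": -0.06},{"jaw": 0,"tx": 0.034,"ty": -0.047},{"jaw": 0,"tx": 0.034,"ty": -0.047},{"jaw": 0,"tx": 0.034,"ty": -0.047},{"jaw": 0,"tx": 0.034,"ty": -0.047}]}}

```text
$.moves[0]: bad value
```

Request:
{"op": "jog_arm", "data": {"moves": [{"jaw": 0,"tx": 0.034,"ty": -0.047},{"jaw": 0,"tx": 0.034,"ty": -0.047},{"jaw": 0,"tx": 0.034,"ty": -0.047},{"jaw": 0,"tx": 0.034,"ty": -0.047},{"jaw": 0,"tx": 0.034,"ty": -0.047}]}}

```text
$.moves[0]: bad value
```

Request:
{"op": "jog_arm", "data": {"moves": [{"jaw": 0,"roll": 10},{"jaw": 0,"roll": 10},{"jaw": 0,"roll": 10},{"jaw": 0,"roll": 8.6},{"jaw": 0}]}}

```text
$.moves[0]: bad value
```

```bash
python3 -c "
from h import *
tell(-16,(-155,2,280),(-155,2,142))"
```

```text
t 0.15 tcp [ 0.2498 -0.5995  0.2259] L [-168.2 -636.1] yaw 22.62 F [-0.2  0.3  0.2] open 0.9995244427720158
roll 38.62
(-155, 2, 280) tool shift mm [ 376.4 -515.6  -53.3]
(-155, 2, 142) tool shift mm [ 376.3 -515.3   84.7]
```

Request:
{"op": "jog_arm", "data": {"moves": [{"jaw": 0.0,"tx": 0.0,"ty": 0.0,"tz": -0.06,"roll": 0.0}]}}

```text
time_s: 0.28
position: [0.2479, -0.5969, 0.2812]
eef_rot: [-3.069, -0.614, 0.004]
force: [-0.0, -0.8, 0.7]
opening: 0.937
finger_force: 0.0
```

Request:
{"op": "jog_arm", "data": {"moves": [{"jaw": 0,"tx": 0.034,"ty": -0.047,"tz": 0,"roll": 0},{"jaw": 0,"tx": 0.034,"ty": -0.047,"tz": 0,"roll": 0},{"jaw": 0,"tx": 0.034,"ty": -0.047,"tz": 0,"roll": 0},{"jaw": 0,"tx": 0.034,"ty": -0.047,"tz": 0,"roll": 0},{"jaw": 0,"tx": 0.034,"ty": -0.047,"tz": 0,"roll": 0}]}}

```text
time_s: 0.9
position: [0.3168, -0.3157, 0.2866]
eef_rot: [3.08, 0.616, -0.0]
force: [1.1, 0.2, 0.3]
opening: 0.4
finger_force: 0.0
```

Request:
{"op": "jog_arm", "data": {"moves": [{"jaw": 0,"tx": 0.034,"ty": -0.047,"tz": 0,"roll": 0},{"jaw": 0,"tx": 0.034,"ty": -0.047,"tz": 0,"roll": 0},{"jaw": 0,"tx": 0.034,"ty": -0.047,"tz": 0,"roll": 0},{"jaw": 0,"tx": 0.034,"ty": -0.047,"tz": 0,"roll": 0},{"jaw": 0,"tx": 0.034,"ty": -0.047,"tz": 0,"roll": 0}]}}

```text
time_s: 1.52
position: [0.3831, -0.0336, 0.2868]
eef_rot: [3.079, 0.616, 0.0]
force: [0.4, -0.5, 0.0]
opening: 0.007
finger_force: 0.0
```

Request:
{"op": "jog_arm", "data": {"moves": [{"jaw": 0,"tx": 0,"ty": 0,"tz": 0,"roll": 10},{"jaw": 0,"tx": 0,"ty": 0,"tz": 0,"roll": 10},{"jaw": 0,"tx": 0,"ty": 0,"tz": 0,"roll": 10},{"jaw": 0,"tx": 0,"ty": 0,"tz": 0,"roll": 8.6},{"jaw": 0,"tx": 0,"ty": 0,"tz": 0,"roll": 0}]}}

```text
time_s: 2.15
position: [0.3829, -0.0354, 0.2866]
eef_rot: [3.111, -0.435, -0.0]
force: [-0.5, -0.3, -0.1]
opening: 0.008
finger_force: 0.0
```

```bash
python3 -c "
from h import *
tell(-16,(-155,2,280),(-155,2,142))"
```

```text
t 2.15 tcp [ 0.3829 -0.0354  0.2866] L [-158.6  -56.6] yaw -15.91 F [-0.5 -0.3 -0.1] open 0.007508437356667662
roll 0.09
(-155, 2, 280) tool shift mm [ -0.  -58.7   6.6]
(-155, 2, 142) tool shift mm [ -0.  -58.8 144.6]
```

Request:
{"op": "jog_arm", "data": {"moves": [{"jaw": 0,"tx": 0,"ty": -0.059,"tz": 0,"roll": 0},{"jaw": 0,"tx": 0,"ty": 0,"tz": 0.05,"roll": 0},{"jaw": 0,"tx": 0,"ty": 0,"tz": 0.05,"roll": 0},{"jaw": 0,"tx": 0,"ty": 0,"tz": 0.045,"roll": 0},{"jaw": 0,"tx": 0,"ty": 0,"tz": 0,"roll": 0}]}}

```text
time_s: 2.78
position: [0.3962, 0.0222, 0.1393]
eef_rot: [-3.11, 0.429, 0.013]
force: [0.1, -0.7, 0.6]
opening: 0.004
finger_force: 0.0
```

Request:
{"op": "jog_arm", "data": {"moves": [{"jaw": 0,"tx": 0.012,"ty": 0,"tz": 0,"roll": 0},{"jaw": 0,"tx": 0.008,"ty": 0,"tz": 0,"roll": 0},{"jaw": 0,"tx": 0.008,"ty": 0,"tz": 0,"roll": 0},{"jaw": 0,"tx": 0.006,"ty": 0,"tz": 0,"roll": 0},{"jaw": 0,"tx": 0.006,"ty": 0,"tz": 0,"roll": 0}]}}

```text
time_s: 3.4
position: [0.4382, 0.0101, 0.142]
eef_rot: [3.111, -0.437, 0.001]
force: [-0.5, -0.3, 1.1]
opening: 0.004
finger_force: 0.4
```

```bash
python3 -c "
from h import *
tell()
p,P,f=grab('scene'); cv2.imwrite('pics/s1.png',cv2.resize(p[100:300,200:480,::-1],None,fx=2,fy=2))"
```

```text
t 3.4 tcp [0.4382 0.0101 0.142 ] L [-114.3   -0.4] yaw -15.99 F [-0.5 -0.3  1.1] open 0.004463770369321678
```

View pics/s1.png

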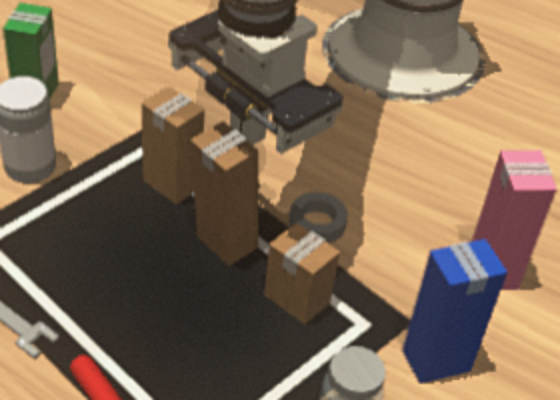

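The gripper is at the tall carton's back near the top (225,150), and the carton is leaning slightly with its foot still in place (235,258).

Request:
{"op": "jog_arm", "data": {"moves": [{"jaw": 0,"tx": 0.006,"ty": 0,"tz": 0,"roll": 0},{"jaw": 0,"tx": 0.006,"ty": 0,"tz": 0,"roll": 0},{"jaw": 0,"tx": 0.006,"ty": 0,"tz": 0,"roll": 0},{"jaw": 0,"tx": 0.006,"ty": 0,"tz": 0,"roll": 0},{"jaw": 0,"tx": 0.005,"ty": 0,"tz": 0,"roll": 0}]}}

```text
time_s: 4.08
position: [0.4662, 0.0023, 0.1417]
eef_rot: [-3.111, 0.437, -0.0]
force: [-0.7, -0.9, -0.2]
opening: 0.005
finger_force: 0.0
```

Request:
{"op": "jog_arm", "data": {"moves": [{"jaw": 0,"tx": 0.004,"ty": 0,"tz": 0,"roll": 0},{"jaw": 0,"tx": 0.004,"ty": 0,"tz": 0,"roll": 0},{"jaw": 0,"tx": 0,"ty": 0,"tz": 0,"roll": 0},{"jaw": 0,"tx": 0,"ty": 0,"tz": 0,"roll": 0},{"jaw": 0,"tx": 0,"ty": 0,"tz": 0,"roll": 0}]}}

```text
time_s: 4.7
position: [0.4732, 0.0002, 0.1417]
eef_rot: [3.111, -0.436, -0.0]
force: [-0.3, 0.3, -0.1]
opening: 0.003
finger_force: 0.0
```

```bash
python3 -c "
from h import *
tell()
p,P,f=grab('scene'); cv2.imwrite('pics/s2.png',cv2.resize(p[100:300,200:480,::-1],None,fx=2,fy=2))"
```

```text
t 4.7 tcp [4.732e-01 2.000e-04 1.417e-01] L [-78.   -2.6] yaw -15.97 F [-0.3  0.3 -0.1] open 0.002862059015100907
```

View pics/s2.png

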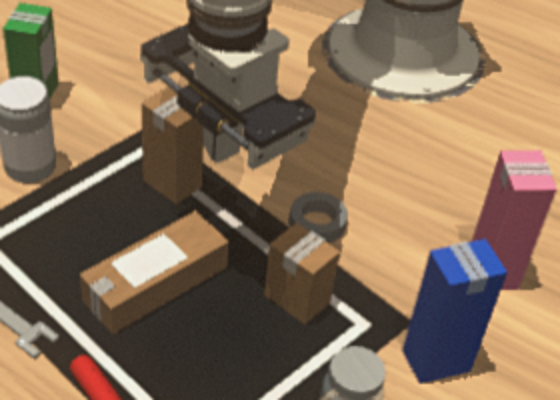

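The tall carton lies label up (150,265) inside the tape; middle (170,150) and short (300,270) are untouched. Middle is next.

Request:
{"op": "jog_arm", "data": {"moves": [{"jaw": 0,"tx": 0,"ty": 0,"tz": -0.05,"roll": 0},{"jaw": 0,"tx": -0.05,"ty": 0,"tz": -0.03,"roll": -5},{"jaw": 0,"tx": 0,"ty": 0,"tz": 0,"roll": 0}]}}

```text
time_s: 5.12
position: [0.424, 0.0137, 0.2232]
eef_rot: [3.122, -0.299, 0.004]
force: [0.3, -0.0, 0.2]
opening: 0.005
finger_force: 0.0
```

```bash
python3 -c "
from h import *
tell(-11,(-156,-115,210),(-156,-115,108))"
```

```text
t 5.12 tcp [0.424  0.0137 0.2232] L [-1.289e+02  1.000e-01] yaw -10.93 F [ 0.3 -0.   0.2] open 0.005003961872880964
roll 0.07
(-156, -115, 210) tool shift mm [-29.9 114.3  13.7]
(-156, -115, 108) tool shift mm [-30.2 113.8 115.7]
```

Request:
{"op": "jog_arm", "data": {"moves": [{"jaw": 0,"tx": -0.015,"ty": 0.057,"tz": 0,"roll": 0},{"jaw": 0,"tx": -0.015,"ty": 0.057,"tz": 0,"roll": 0},{"jaw": 0,"tx": 0,"ty": 0,"tz": 0.055,"roll": 0},{"jaw": 0,"tx": 0,"ty": 0,"tz": 0.06,"roll": 0},{"jaw": 0,"tx": 0,"ty": 0,"tz": 0,"roll": 0}]}}

```text
time_s: 5.75
position: [0.3702, -0.0899, 0.1029]
eef_rot: [-3.121, 0.297, 0.016]
force: [0.4, 0.9, 0.8]
opening: 0.008
finger_force: 0.0
```

```bash
python3 -c "
from h import *
tell(-11,(-130,-115,110))"
```

```text
t 5.75 tcp [ 0.3702 -0.0899  0.1029] L [-159.3 -112.5] yaw -10.86 F [0.4 0.9 0.8] open 0.00798818896703209
roll 0.14
(-130, -115, 110) tool shift mm [29.2  3.2 -7.4]
```

Request:
{"op": "jog_arm", "data": {"moves": [{"jaw": 0,"tx": 0.01,"ty": 0.002,"tz": -0.004,"roll": 0},{"jaw": 0,"tx": 0.006,"ty": 0,"tz": 0,"roll": 0},{"jaw": 0,"tx": 0.006,"ty": 0,"tz": 0,"roll": 0},{"jaw": 0,"tx": 0.006,"ty": 0,"tz": 0,"roll": 0},{"jaw": 0,"tx": 0.006,"ty": 0,"tz": 0,"roll": 0}]}}

```text
time_s: 6.38
position: [0.4077, -0.1012, 0.1111]
eef_rot: [3.126, -0.301, 0.001]
force: [-0.6, -0.0, -0.2]
opening: 0.01
finger_force: 0.2
```

Request:
{"op": "jog_arm", "data": {"moves": [{"jaw": 0,"tx": 0.006,"ty": 0,"tz": 0,"roll": 0},{"jaw": 0,"tx": 0.006,"ty": 0,"tz": 0,"roll": 0},{"jaw": 0,"tx": 0.005,"ty": 0,"tz": 0,"roll": 0},{"jaw": 0,"tx": 0.004,"ty": 0,"tz": 0,"roll": 0},{"jaw": 0,"tx": 0.004,"ty": 0,"tz": 0,"roll": 0}]}}

```text
time_s: 7.0
position: [0.4319, -0.1054, 0.1107]
eef_rot: [-3.127, 0.3, 0.0]
force: [-0.6, 0.0, 0.7]
opening: 0.004
finger_force: 0.0
```

Request:
{"op": "jog_arm", "data": {"moves": [{"jaw": 0,"tx": 0.004,"ty": 0,"tz": 0,"roll": 0},{"jaw": 0,"tx": 0.003,"ty": 0,"tz": 0,"roll": 0},{"jaw": 0,"tx": 0,"ty": 0,"tz": 0,"roll": 0},{"jaw": 0,"tx": 0,"ty": 0,"tz": 0,"roll": 0},{"jaw": 0,"tx": 0,"ty": 0,"tz": 0,"roll": 0}]}}

```text
time_s: 7.62
position: [0.4384, -0.1068, 0.1107]
eef_rot: [3.127, -0.3, -0.0]
force: [-0.2, -0.2, -0.2]
opening: 0.006
finger_force: 0.0
```

```bash
python3 -c "
from h import *
tell()
p,P,f=grab('scene'); cv2.imwrite('pics/s3.png',cv2.resize(p[100:300,200:480,::-1],None,fx=2,fy=2))"
```

```text
t 7.62 tcp [ 0.4384 -0.1068  0.1107] L [ -89.1 -114.5] yaw -10.97 F [-0.2 -0.2 -0.2] open 0.005621367188918206
```

View pics/s3.png

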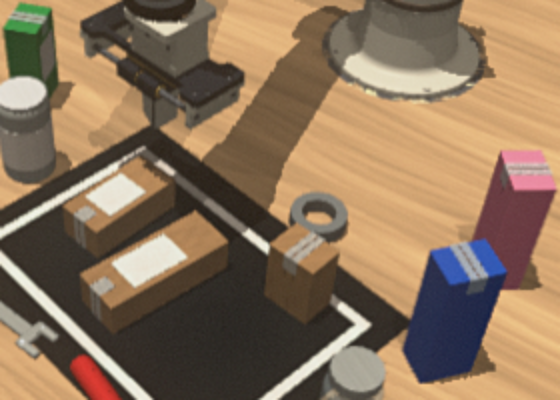

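Both cartons lie label up (middle at 120,200, tall at 155,260) and short is still standing. I'll raise the arm clear and measure.

Request:
{"op": "jog_arm", "data": {"moves": [{"jaw": 0,"tx": 0,"ty": 0,"tz": -0.06,"roll": 0},{"jaw": 0,"tx": -0.03,"ty": 0,"tz": -0.05,"roll": 0},{"jaw": 0,"tx": -0.03,"ty": 0.04,"tz": 0,"roll": 0},{"jaw": 0,"tx": 0,"ty": 0.06,"tz": 0,"roll": 0},{"jaw": 0,"tx": 0,"ty": 0,"tz": 0,"roll": 0}]}}

```text
time_s: 8.3
position: [0.3589, -0.1981, 0.2209]
eef_rot: [3.124, -0.314, 0.0]
force: [0.1, 0.4, 0.0]
opening: 0.003
finger_force: 0.0
```

```bash
python3 - <<'E'
from h import *
tell()
for s in('top','scene'):
    p,P,f=grab(s); c,ex,ey=F['c'],F['ex'],F['ey']
    L=np.stack([(P[...,:2]*1000-c)@ex,(P[...,:2]*1000-c)@ey],-1); z=P[...,2]*1000
    for nm,m in(('flat',(abs(z-45)<6)&(abs(L[...,0])<150)&(abs(L[...,1]+40)<130)),('short',(abs(z-85)<5)&(abs(L[...,0]+93)<60)&(abs(L[...,1]-113)<60))):
        n,l,st,_=cv2.connectedComponentsWithStats(m.astype(np.uint8),connectivity=4)
        for i in range(1,n):
            if st[i,4]>150:
                R=cv2.minAreaRect(L[l==i].astype(np.float32)); b=cv2.boxPoints(R); print(s,nm,st[i,4],np.round(R[0],1),np.round(R[1],1),round(R[2],1),'x',b[:,0].min().round(),b[:,0].max().round(),'y',b[:,1].min().round(),b[:,1].max().round())
    if s=='top': cv2.imwrite('pics/t4.png',cv2.resize(p[...,::-1],(784,588)))
E
```

```text
t 8.3 tcp [ 0.3589 -0.1981  0.2209] L [-147.3 -220.7] yaw -11.48 F [0.1 0.4 0. ] open 0.003422131876623891
top flat 1796 [11.3 -7. ] [ 60.1 162.2] 85.9 x -72.0 94.0 y -43.0 29.0
top flat 1464 [ -24.  -111.7] [126.6  60.3] 3.1 x -89.0 41.0 y -145.0 -78.0
top short 600 [-93.9 111.3] [46.8 60.6] 3.3 x -119.0 -69.0 y 80.0 143.0
scene flat 1064 [ -23.8 -109.3] [129.1  65.6] 3.3 x -90.0 43.0 y -146.0 -73.0
scene flat 1611 [10.5 -5.6] [ 63.9 163.6] 85.8 x -73.0 94.0 y -43.0 32.0
scene short 501 [-92.9 115.5] [48.1 61. ] 3.1 x -119.0 -67.0 y 84.0 147.0
```

View pics/t4.png

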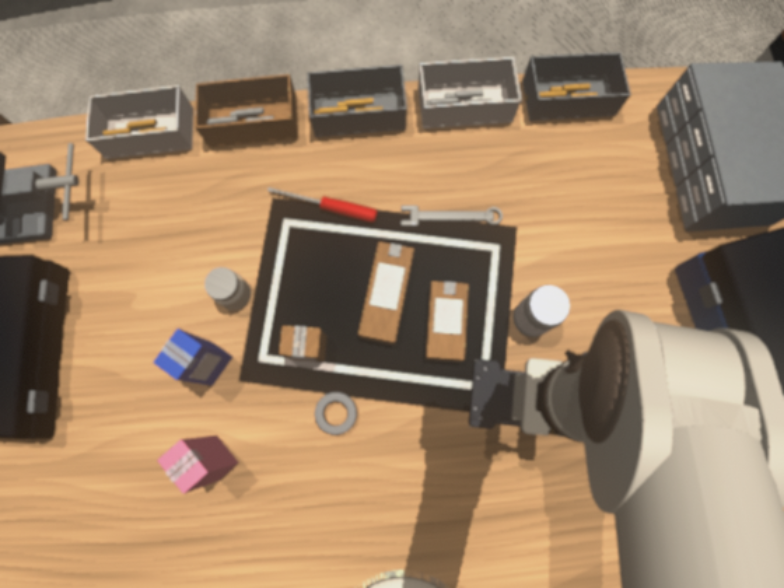

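The top view shows tall (387,292) and middle (448,320) flat, label up, side by side and inside the tape (x −89..94 of ±115, y −146..32 of ±180). Short (300,342), the can, jar, roll and tools are unmoved, and the arm is clear.

```bash
python3 -c "
from h import *
print(order.job_done())"
```

```text
the job is handed in; nothing more can be done
None
```

Job handed in: the tall and middle cartons lie flat, label up and side by side inside the outline. The short carton is still standing, and the other things on the bench are where they were.

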